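# Line up and lock the castle nut on a hub spindle

### The arm

A 6-joint arm with a two-finger parallel gripper is mounted at the origin on the work surface. World frame = base frame: x ahead of the robot, y to its left, z up, the work surface at z = 0. Lengths are in mm, angles in degrees, forces in N, time in s.
With the tool pointing down it reaches from about 350 to 850 mm from the base axis. Payload 8.1 kg.
Tool frame: the origin (TCP) lies midway between the tips of the shut fingers; the grasp point (between the pads) lies grip_depth behind it (grip_depth is the distance from the TCP to the grasp point, in mm); z points along the fingers, y is the line along which they close (so a half turn about z gives the same grasp; the last joint's range is limited). The gripper opens to 85 mm and grips with 20 to 120 N. Pads are 22 mm wide; open, the fingers measure 114 mm over their backs; the gripper's body (76 mm by 85 mm) begins 54 mm behind the grasp point. The pads swing forward as they close: fully open they stand 13 mm farther back than shut.
Start: joints at [-81.211, 7.471, 85.268, -0, 87.261, -4.893], TCP at [141.942, -582.973, 231.292] pointing down, gripper open.
Joint ranges: [-169.43, 169.43], [-51.17, 129.36], [1.28, 143.12], [-76.62, 256.62], [0, 156.53], [-152.29, 152.29]. Speed limits (degrees/s): [136.94, 136.94, 159.86, 180, 180, 180].

### API

Orientations are given as [roll, pitch, yaw] about the fixed x, y, z axes, in that order (R = Rz(yaw) Ry(pitch) Rx(roll)).
In Python, from bench import sense, snapshot, hand_in, grip_depth gives the robot as it stands. The module is installed in compiled form; this text tells all that it offers.
- The arm moves only by the tool apply_moves, never from a script. Its argument "series" is text: rows parted by semicolons, each of 5 numbers parted by spaces: the shift along the tool's x, y, z each as a share of 0.3 m, from -1 to 1, then the turn about the tool's z as a share of 2 rad, from -1 to 1, then the gripper's target within -1 to 1 (shut at 1, half-way at 0, fully open at -1). In form: tx ty tz twist gripper; .... A call has 1 to 5 rows; each row shifts and turns the commanded pose from where the row before left it, along the tool's axes as they then stand; what a row does not reach is not made up. A row lasts 1/12 s, in which the tool goes at most 41.7 mm and 7.16 degrees, less where a joint would pass 70% of its speed; a pose out of reach is approached as far as the arm can. A call with a number of a shift or a turn outside -1 to 1 is refused whole. A call with a gripper value outside its range is refused whole. The fingers move at their own pace and stop on an object; "squeeze" is the grip in N (left out, the last holds). Time passes only in rows, so rows that do not move let the fingers close. It gives the time, the measured TCP pose, the force, the opening and the grip force at its end, in the units of the state.
- sense(): the state, without advancing time (a new reading comes with each control period).
- snapshot(name): name is "scene" or "side" or "wrist"; returns a dict with "frame" (384x512x3 uint8, blue, green, red), "depth" (384x512 float32, mm along the optical axis (not along the pixel's ray), 0 where there is no reading), "intrinsics" (3x3 intrinsics, pixels), "extrinsics" (4x4, takes a point from camera to world coordinates); the wrist camera has in their place "tool_from_camera" (4x4, takes a point from camera to tool coordinates, whose origin is the TCP and whose axes are the flange's). Camera axes: x right, y down, z forward; pixel columns grow to the right and rows downward; lengths in mm; the calibration is good to about 2 mm. A picture is of the moment at which its call begins: read the wrist's pose just before it.
- hand_in(): hands the job in; it is judged then, once.
The state is a dict: "time": time; "joint_pos": joint angles; "qd": joint speeds; "joint_efforts": joint torques, N m; "tool_pos": TCP position; "tcp_rot": TCP orientation; "ft_force": force on the tool from outside, world axes, zero at the start; "wrist_torque": the same for the moment, N m; "finger_gap": finger opening in mm; "grip_force": force on a finger pad.
Only numpy, scipy, OpenCV 4.12 (cv2) and the standard library are available. Lean on these libraries where they do the work, as an engineer would, in place of code of your own. Each camera call takes 0.05 s, during which the arm holds its last target. There are 200 camera calls.

### The job

The big castle nut on the upright hub spindle is already tight but not yet locked. Turn it a little further in the tightening direction (clockwise seen from above), just to the next slot that lines up with the spindle's cross hole - never back to the previous slot - then push the captive locking pin by its knob fully home through the slot and the cross hole. Leave the nut and pin there and leave the other things on the granite plate where they lie.

Things in the scene. Friction and masses are not known exactly. Their poses are not given: they have to be found in the camera images.
- fixture: Steel base plate 205 x 90 x 16 mm, bolted on the black granite plate (its top 50 mm above the table), carrying the spindle, nut and pin guide. Origin: on the spindle's axis at the plate's underside; z up; the cross hole runs along x, and +x points from the spindle towards the guide block, pin and knob. The plate reaches from x = -60 to +145 mm.
- spindle_top (a point): Centre of the upright spindle's end, 116 mm above the fixture's origin. Spindle 28 mm in diameter; a dark scribed line across its end runs along the cross hole, whose axis is 99 mm above the fixture's origin. Below the nut: washer 62 mm in diameter (55 to 60 mm above the origin), then a 50 mm boss, so fingers can reach down beside the nut's flats. Axes as the fixture's.
- guide_top (a point): Middle of the grey pin guide's top, 107 mm above the fixture's origin and 100 mm from the spindle's axis along the fixture's +x. The guide block is 82 mm long (59 to 141 mm from the spindle's axis) and 30 mm wide, with an open channel along its top for the pin.
- nut_center (a point): Centre of the nut's hexagon, on the spindle's axis, 75 mm above the fixture's origin. Dark steel, 56 mm across flats, 65 mm across corners, 30 mm high (60 to 90 mm above the origin); on top a crown 54 mm across, 18 mm high (90 to 108 mm), cut by six slots 12 mm wide, one over the middle of each flat. The point turns with the nut; at nut joint 0 its axes are the fixture's.
- nut (a joint): Turn of the castle nut, rad; grows as it is tightened (clockwise from above). At 0 a slot is in line with the cross hole and two flats face the fixture's +x and -x; slots and flats repeat every 1.047 rad. It starts between -0.80 and -0.28: 0 is the next slot, -1.047 the previous one. Takes a steady 0.4 N m to turn, stays where it is left, runs from -1.4 to 1.4.
- pin_knob (a point): Centre of the upright black grip on the captive locking pin: 14 mm along the slide, 20 mm across it, 36 mm high. It is 136 mm above the fixture's origin, on the fixture's +x side, 120 mm from the spindle's axis at pin joint 0 and 56 mm when home. Its underside is 11 mm above the guide's top. Axes as the fixture's.
- pin (a joint): Travel of the locking pin, m: 0 withdrawn, 0.064 fully home (stop). A level rod 8 mm in diameter, round-tipped, sliding along the fixture's -x. At 0 its tip is 40 mm from the spindle's axis; it meets the crown after 13 mm and passes only where a slot is lined up (2 mm to spare each side). It starts at 0 to 0.006, resists with about 2 N and stays where it is left.
- spare_nut: Bystander: loose smaller castle nut, steel, 46 mm across flats, 29 mm high, on the granite beside the fixture. Origin: centre of its underside.
- screwdriver: Bystander: screwdriver, 180 mm long, lying on the granite beside the fixture on the other side. Origin: underside, about mid-length.
- wrench: Bystander: open spanner, 190 mm long, lying on the granite. Origin: underside, about mid-length.
- vee_block: Bystander: steel vee block 70 x 50 x 42 mm. Origin: centre of its underside.
- gauge_block: Bystander: steel gauge block 75 x 35 x 12 mm, lying flat. Origin: centre of its underside.
- ring_gauge: Bystander: steel setting ring, 72 mm outside, 40 mm inside diameter, 22 mm high. Origin: centre of its underside.
- brush: Bystander: brush, 160 mm long, lying on the granite. Origin: underside, about mid-length.

How it is judged:
By the outcome, as a careful person would: the job done as asked, in the order asked, and still so for the second after the job is handed in, with the robot touching nothing.
It also fails if it takes over 58 s, if anything falls off the work surface, if the arm or the gripper's body presses on something with over 40 N, if the wrist force passes 120 N, or if a joint passes its speed limit or range.

## Working session

There is one attempt and no reset: what is moved stays moved. The work goes in short steps, Python scripts to look and compute and a tool call to move; the robot and the scene stay as the last step left them, time stands still between calls to the robot, and variables do not carry over. Pictures are saved under pics/ and viewed, at most 10 in all, crops included, and the job is handed in when it is done.

Besides the shell and the picture viewer there is one more tool, called after ">>>" by a JSON object that holds its "op" and its "data". apply_moves: Moves the arm, as the interface text tells. Its arguments: {"type":"object","properties":{"series":{"type":"string"},"squeeze":{"type":"number"}},"required":["series"]}

```bash
mkdir -p pics; python3 - <<'E'
from bench import sense,snapshot,grip_depth
import cv2,numpy as np
s=sense();print(s,grip_depth)
for n in("scene","side"):
    d=snapshot(n);cv2.imwrite(f"pics/{n}0.png",d["frame"]);np.savez(f"pics/{n}0.npz",**d)
    print(d["intrinsics"],d["extrinsics"])
a=[cv2.imread(f"pics/{n}0.png") for n in("scene","side")]
cv2.imwrite("pics/both.png",cv2.resize(np.vstack(a),(450,600)) if 0 else cv2.resize(np.hstack(a),(800,300)))
E
```

```text
{'time': 0.0, 'joint_pos': array([-8.12113069e+01,  7.51528671e+00,  8.53308398e+01,  5.12221828e-04,
        8.72603791e+01, -4.89287737e+00]), 'qd': array([-3.28809764e-02, -9.36629679e-02, -4.35237932e-02, -3.55304326e-05,
       -6.00944468e-02, -5.79189098e-02]), 'joint_efforts': array([ 1.14193619e-03, -5.69389057e+01, -5.00553489e+01, -1.44484789e-04,
        1.45287858e-02,  5.62264927e-05]), 'tool_pos': array([ 141.85720057, -582.41939998,  230.22760459]), 'tcp_rot': array([-1.79893926e+02, -9.59390764e-03,  1.36815366e+01]), 'ft_force': array([0.92619891, 0.75677393, 0.53925007]), 'wrist_torque': array([ 0.07975628, -0.00515639,  0.01821809]), 'grip_force': 0.0, 'finger_gap': 85.34718868205296} 18.700000000000003
[[413.87465505   0.         254.98717567]
 [  0.         413.87465505 192.53565263]
 [  0.           0.           1.        ]] [[-2.94691218e-01  7.26537500e-01 -6.20725661e-01  1.16663656e+03]
 [ 9.55565344e-01  2.19147618e-01 -1.97152719e-01  2.06703385e+02]
 [-7.20829362e-03 -6.51243105e-01 -7.58834935e-01  9.19772381e+02]
 [ 0.00000000e+00  0.00000000e+00  0.00000000e+00  1.00000000e+00]]
[[421.11808456   0.         258.88456373]
 [  0.         421.11808456 188.17625718]
 [  0.           0.           1.        ]] [[-9.99562305e-01 -4.46175062e-03  2.92453711e-02  5.33023746e+02]
 [-2.31677907e-02  7.32808227e-01 -6.80040702e-01  7.23984207e+02]
 [-1.83970765e-02 -6.80420602e-01 -7.32590849e-01  9.29569029e+02]
 [ 0.00000000e+00  0.00000000e+00  0.00000000e+00  1.00000000e+00]]
```

View pics/both.png

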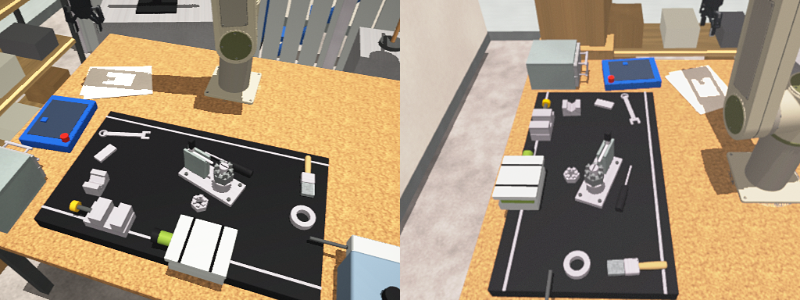

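The scene view shows the fixture near (288,224) in full-resolution pixels, and the side view near (255,225). I'll crop both.

```bash
python3 - <<'E'
import cv2,numpy as np
A=cv2.imread("pics/scene0.png")[165:275,215:345];B=cv2.imread("pics/side0.png")[160:285,205:315]
a=cv2.resize(A,None,fx=400/130,fy=400/130,interpolation=2);b=cv2.resize(B,None,fx=4,fy=4,interpolation=2)
h=max(a.shape[0],b.shape[0]);p=lambda i:cv2.copyMakeBorder(i,0,h-i.shape[0],0,0,0)
o=np.hstack([p(a),p(b)]);print(o.shape,a.shape);cv2.imwrite("pics/crop.png",o[:, :800])
E
```

```text
(500, 840, 3) (338, 400, 3)
```

View pics/crop.png

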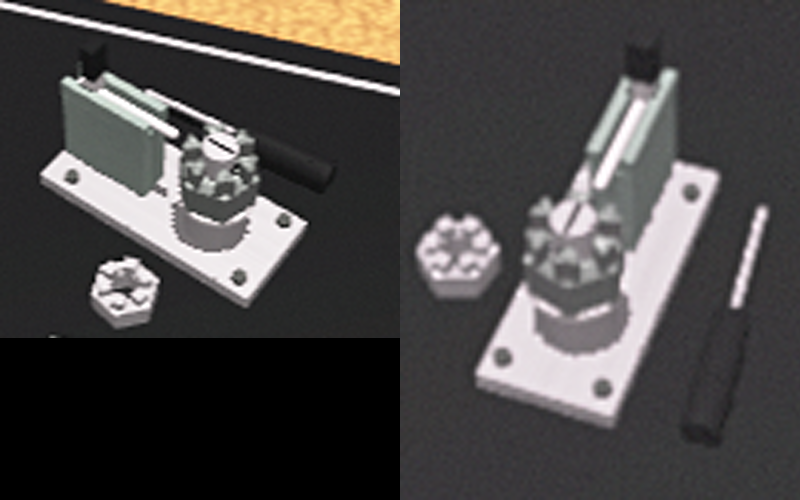

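The crops show the spindle's end at about scene (286.8,212.8) and side (248.3,215). The knob is at about scene (245,186) and side (266,175).

```bash
cat > h.py <<'E'
import numpy as np
def ray(K,E,uv,z):
    d=E[:3,:3]@np.linalg.solve(K,[uv[0],uv[1],1.]);o=E[:3,3]
    return o+d*(z-o[2])/d[2]
E
python3 - <<'E'
import numpy as np
from h import ray
for n,pts in(("scene",[((286.8,212.8),166),((245.2,186.1),186)]),("side",[((248.3,215),166),((265.8,175),186)])):
    d=np.load(f"pics/{n}0.npz")
    for p,z in pts: print(n,ray(d["intrinsics"],d["extrinsics"],p,z))
from bench import snapshot
d=snapshot("wrist");print(d["tool_from_camera"],d["intrinsics"])
E
```

```text
scene [587.63968462  99.08543615 166.        ]
scene [553.91180224 -12.05200203 186.        ]
side [586.27840376 100.91335633 166.        ]
side [546.57694252 -10.96041911 186.        ]
[[-4.22897164e-04 -9.65728302e-01 -2.59554749e-01  6.49079585e+01]
 [ 9.99999892e-01 -3.57994274e-04 -2.97324230e-04 -1.36758773e+00]
 [ 1.94215310e-04 -2.59554847e-01  9.65728349e-01 -1.42673909e+02]
 [ 0.00000000e+00  0.00000000e+00  0.00000000e+00  1.00000000e+00]] [[321.94554082   0.         256.51152899]
 [  0.         321.94554082 192.47218786]
 [  0.           0.           1.        ]]
```

>>> {"op": "apply_moves", "data": {"series": "0.03 -0.028 -0.02 0 -1; 0.06 -0.056 -0.02 0 -1; 0.09 -0.085 -0.02 0 -1; 0.095 -0.089 -0.02 0 -1; 0.095 -0.089 -0.02 0 -1"}}

```text
time: 0.57
tool_pos: [225.8, -453.6, 261.6]
tcp_rot: [-180.0, -0.0, 13.6]
ft_force: [1.3, -0.2, 0.6]
finger_gap: 85.4
grip_force: 0.0
```

>>> {"op": "apply_moves", "data": {"series": "0.095 -0.089 0 0 -1; 0.095 -0.089 0 0 -1; 0.095 -0.089 0 0 -1; 0.095 -0.089 0 0 -1; 0.095 -0.089 0 0 -1"}}

```text
time: 0.98
tool_pos: [332.7, -289.8, 261.7]
tcp_rot: [180.0, -0.0, 13.7]
ft_force: [0.8, -0.4, -0.4]
finger_gap: 85.6
grip_force: 0.0
```

>>> {"op": "apply_moves", "data": {"series": "0.095 -0.089 0 0 -1; 0.095 -0.089 0 0 -1; 0.095 -0.089 0 0 -1; 0.095 -0.089 0 0 -1; 0.095 -0.089 0 0 -1"}}

```text
time: 1.4
tool_pos: [439.4, -126.2, 261.8]
tcp_rot: [180.0, -0.0, 13.7]
ft_force: [-0.6, -0.7, -0.5]
finger_gap: 85.4
grip_force: 0.0
```

>>> {"op": "apply_moves", "data": {"series": "0.095 -0.089 0 0 -1; 0.095 -0.089 0 0 -1; 0.095 -0.089 0 0 -1; 0.095 -0.089 0 0 -1; 0 0 0 0 -1"}}

```text
time: 1.82
tool_pos: [526.0, 8.2, 261.0]
tcp_rot: [-179.9, -0.1, 14.0]
ft_force: [0.4, 0.2, -0.6]
finger_gap: 85.8
grip_force: 0.0
```

>>> {"op": "apply_moves", "data": {"series": "0.09 -0.083 0 0 -1; 0.09 -0.083 0 0 -1; 0.09 -0.083 0 0 -1; 0 0 0 -0.06 -1; 0 0 0 -0.06 -1"}}

```text
time: 2.23
tool_pos: [585.2, 96.0, 260.6]
tcp_rot: [-179.9, 0.1, 27.9]
ft_force: [-1.2, 0.0, -0.7]
finger_gap: 85.6
grip_force: 0.0
```

>>> {"op": "apply_moves", "data": {"series": "0 0 0 -0.06 -1; 0 0 0 -0.06 -1; 0 0 0 -0.06 -1; 0 0 0 -0.06 -1; 0 0 0 -0.06 -1"}}

```text
time: 2.65
tool_pos: [584.8, 94.0, 261.6]
tcp_rot: [-180.0, 0.0, 62.2]
ft_force: [-0.1, 0.3, 0.6]
finger_gap: 85.7
grip_force: 0.0
```

>>> {"op": "apply_moves", "data": {"series": "0 0 0 0 -1; 0 0 0 0 -1; 0 0 0 0 -1"}}

```text
time: 2.9
tool_pos: [585.2, 93.8, 261.5]
tcp_rot: [180.0, -0.0, 61.6]
ft_force: [0.6, -0.6, -0.0]
finger_gap: 85.2
grip_force: 0.0
```

```bash
python3 - <<'E'
from bench import sense,snapshot
import cv2,numpy as np
s=sense();d=snapshot("wrist");print(s["tool_pos"],s["tcp_rot"],s["joint_pos"])
np.savez("pics/w1.npz",pos=s["tool_pos"],rot=s["tcp_rot"],**d)
cv2.imwrite("pics/w1.png",cv2.resize(d["frame"],(800,600),interpolation=2))
E
```

```text
[585.21713008  93.82509228 261.51887307] [ 1.79994552e+02 -3.83062126e-03  6.15792080e+01] [4.15255199e+00 5.71487596e+00 8.40208280e+01 2.95165113e-04
 9.02576430e+01 3.25733455e+01]
```

View pics/w1.png

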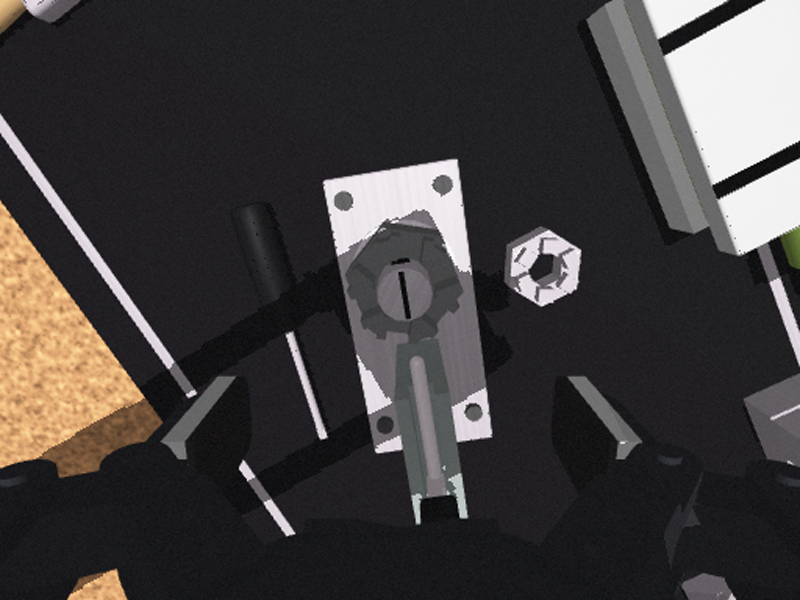

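The wrist view shows the spindle's end at (405,293) in the 800x600 picture. The scribe line runs nearly straight down the image, with the guide and rod running down to the knob at about (440,505). Next I'll measure the axis, the scribe direction and the slot phase.

```bash
cat >> h.py <<'E'
from scipy.spatial.transform import Rotation as R
def camE(pos,rot,T):
    E=np.eye(4);E[:3,:3]=R.from_euler('xyz',rot,degrees=True).as_matrix();E[:3,3]=pos
    return E@T
def proj(K,E,p):
    q=(np.asarray(p)-E[:3,3])@E[:3,:3];return (q/q[...,2:])[...,:2]@K[:2,:2].T+K[:2,2]
E
python3 - <<'E'
import cv2,numpy as np
from h import *
d=np.load("pics/w1.npz");K=d["intrinsics"];E=camE(d["pos"],d["rot"],d["tool_from_camera"]);g=cv2.cvtColor(d["frame"],6)
x0,y0=405*.64,293*.64
m=np.zeros_like(g);cv2.circle(m,(int(x0),int(y0)),22,255,-1)
b=((g>95)&(m>0)).astype(np.uint8)
n,l,st,c=cv2.connectedComponentsWithStats(b);print(st,c)
# rectified top view 4px/mm of plane z=158 about axis estimate
z=158;W=70
c0=ray(K,E,(x0,y0),166)
yy,xx=np.mgrid[W:-W:560j,-W:W:560j]
P=np.stack([c0[0]+xx,c0[1]+yy,np.full_like(xx,z)],-1);uv=proj(K,E,P).astype(np.float32)
im=cv2.remap(d["frame"],uv[...,0],uv[...,1],cv2.INTER_CUBIC)
im=cv2.convertScaleAbs(im,alpha=1.8)
cv2.imwrite("pics/rect1.png",im);print(c0)
print(g[int(y0)-16:int(y0)+17,int(x0)-16:int(x0)+17][::2])
E
```

```text
[[     0      0    512    384 195734]
 [   242    167     35     38    874]] [[255.48657872 191.52285755]
 [258.50572082 186.38100686]]
[588.65585107  98.86390087 166.        ]
[[ 71  67  76  96  95  94  97 100  96  95  96  95  97  99  99  97 101 101
   98  96  96  96  97  99  93  94  95  96  83  69  72  69  71]
 [ 71  79  96  96  98  96  97  97 107 114 115 119 120 120  90 115 116 110
  110 115 119 120 115 108 100  94  91  96  93  93  83  69  68]
 [ 75  96  92  97  99 105 117 116 112 115 118 122  15   9  12  54 111 111
  116 118 118 115 116 114 113 118 113  98  93  93  92  68  69]
 [ 92  93  99 110 112 114 114 112 114 115 121 114  60  11   9  29 110 117
  120 119 116 117 117 117 110 115 113 114 106  92  93  82  72]
 [ 95 100 111 113 116 112 111 109 115 115 116 113  88  13  10  14  80 119
  119 116 117 116 116 112 113 113 112 111 108 109 106  93  70]
 [ 97 111 116 119 114 110 111 114 118 116 107 116 111  18  17  15  61 114
  113 116 115 112 112 113 114 113 110 109 111 112 115 104  80]
 [110 114 115 111 109 113 115 114 115 111 113 111 109  57   5  15  36 111
  115 118 111 110 112 115 1
[... 706 characters left out ...]
6 106 106 100]
 [101 105 110 106 110 112 109 109 110 113 116 111 112 115 108  59  17  15
   28 107 108 111 110 113 111 111 111 105 105 108 108 107  80]
 [ 57  99 109 110 109 112 106 109 113 115 110 115 113 110 108  85  10  11
   12 110 108 110 111 113 110 113 109 103 102 105 104  72  72]
 [ 63  57  82 107 103 107 104 114 117 112 113 113 111 109 111 109  15  17
   16  52 110 111 109 106 111 108 104 103 106  84  69  70  69]
 [ 70  68  63  54  80 108 112 114 111 111 112 112 110 114 108 108  55  11
    9  30 116 108 109 110 108 105 105  82  57  59  62  69  70]
 [ 71  70  69  68  68  66  70  78  97 113 111 109 113 112 112 110  79  13
   17  16 109 105 111  91  79  60  62  59  56  58  57  59  59]]
```

View pics/rect1.png

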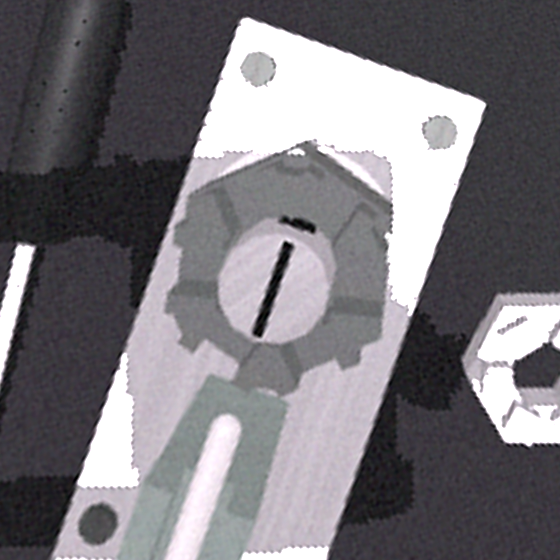

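The rectified top view shows the scribe line from (290,242) to (258,336), about -109 deg in world. A hexagon corner is at (310,140), so a flat normal sits at about 50 deg mod 60. I'll refine these with fits.

```bash
cat >> h.py <<'E'
import cv2
def rect(d,c,z,W=70,n=560):
    K=d["intrinsics"];E=camE(d["pos"],d["rot"],d["tool_from_camera"])
    yy,xx=np.mgrid[W:-W:n*1j,-W:W:n*1j]
    uv=proj(K,E,np.stack([c[0]+xx,c[1]+yy,np.full_like(xx,z)],-1)).astype(np.float32)
    return cv2.remap(d["frame"],uv[...,0],uv[...,1],cv2.INTER_CUBIC)
def scribe(d,c):
    g=cv2.cvtColor(rect(d,c,166,16,640),6)   # 20 px/mm
    m=np.zeros_like(g);cv2.circle(m,(320,320),220,255,-1)
    k=(g<60)&(m>0);n,l,st,ce=cv2.connectedComponentsWithStats(k.astype(np.uint8))
    i=1+np.argmax(st[1:,4]);ys,xs=np.nonzero(l==i)
    vx,vy,x,y=cv2.fitLine(np.c_[xs,ys].astype(np.float32),2,0,.01,.01).ravel()
    a=np.degrees(np.arctan2(-vy,vx))%180
    return a,c[0]+(xs.min()+xs.max()-640)/40,c[1]-(ys.min()+ys.max()-640)/40
E
python3 - <<'E'
from h import *
d=np.load("pics/w1.npz");c=(588.2,98.3)
print(scribe(d,c))
g=cv2.GaussianBlur(cv2.cvtColor(rect(d,c,140),6),(5,5),0)
for z in(66,):
    p=cv2.cvtColor(rect(d,c,z,140,560),6);L=cv2.createLineSegmentDetector().detect(p)[0][:,0]
    for x1,y1,x2,y2 in L:
        n=np.hypot(x2-x1,y2-y1)
        if n>110: print("plate",[x1,y1,x2,y2],np.degrees(np.arctan2(y1-y2,x2-x1))%180)
for x1,y1,x2,y2 in cv2.createLineSegmentDetector().detect(g)[0][:,0]:
    n=np.hypot(x2-x1,y2-y1);m=np.hypot((x1+x2)/2-280,(y1+y2)/2-280)
    if n>25 and m<150: print(np.round([x1,y1,x2,y2]),round(n),round(m/4,1),"ang%60 ",round((np.degrees(np.arctan2(y1-y2,x2-x1))+90)%60,1))
E
```

```text
(np.float32(70.74076), np.float64(587.9000000000001), np.float64(98.39999999999999))
plate [np.float32(299.37692), np.float32(488.999), np.float32(400.8307), np.float32(198.57353)] 70.74426
plate [np.float32(173.58344), np.float32(309.53625), np.float32(105.89608), np.float32(501.97034)] 70.62103
plate [np.float32(49.22604), np.float32(461.52512), np.float32(90.86059), np.float32(295.05865)] 75.95794
plate [np.float32(401.24826), np.float32(196.15694), np.float32(237.52724), np.float32(138.57458)] 160.62271
plate [np.float32(80.52751), np.float32(293.41953), np.float32(37.66276), np.float32(461.14578)] 75.66412
plate [np.float32(214.4843), np.float32(414.85193), np.float32(164.09416), np.float32(558.465)] 70.665344
plate [np.float32(185.56421), np.float32(558.5445), np.float32(234.37398), np.float32(420.1837)] 70.5686
plate [np.float32(558.48126), np.float32(73.71728), np.float32(423.2198), np.float32(0.45002377)] 151.55687
[314. 151. 351. 177.] 45 31.8 ang%60  55.4
[335. 560. 494. 103.] 483 35.9 ang%60  40.7
[397. 221. 393. 253.] 33 30.6 ang%60  53.4
[252. 160. 284. 151.] 33 31.2 ang%60  46.8
[393. 274. 386. 310.] 36 27.6 ang%60  49.4
[243. 351. 278. 251.] 106 7.3 ang%60  40.7
[351. 178. 393. 210.] 53 31.5 ang%60  52.7
[288. 257. 253. 355.] 104 7.0 ang%60  40.7
[310. 243. 271. 231.] 41 11.1 ang%60  12.4
[195. 188. 253. 163.] 63 29.6 ang%60  53.6
[173. 202. 197. 187.] 28 31.9 ang%60  1.9
[244. 359. 281. 361.] 36 20.5 ang%60  28.1
[207. 287. 208. 318.] 31 18.9 ang%60  1.1
[386. 310. 382. 354.] 44 29.1 ang%60  53.8
[208. 318. 224. 347.] 34 20.6 ang%60  29.4
[331. 378. 296. 393.] 38 27.7 ang%60  53.5
[301. 352. 319. 330.] 29 17.1 ang%60  20.0
[228. 381. 194. 357.] 42 28.1 ang%60  54.2
[369. 179. 347. 162.] 29 33.6 ang%60  52.0
[386. 198. 368. 179.] 26 33.2 ang%60  42.9
[222. 257. 208. 288.] 34 16.4 ang%60  34.3
[242. 156. 215. 173.] 31 31.6 ang%60  2.3
```

>>> {"op": "apply_moves", "data": {"series": "0 0 0 -0.048 -1; 0 0 0 -0.048 -1; 0 0 0 -0.048 -1; 0 0 0 -0.048 -1; 0.0163 0.0076 0 0 -1"}}

```text
time: 3.37
tool_pos: [588.1, 97.9, 261.4]
tcp_rot: [-180.0, 0.0, 83.9]
ft_force: [-0.1, -0.0, 0.5]
finger_gap: 85.4
grip_force: 0.0
```

>>> {"op": "apply_moves", "data": {"series": "0 0 0 0 -1; 0 0 0 0 -1; 0 0 0 0 -1"}}

```text
time: 3.62
tool_pos: [588.3, 98.5, 261.2]
tcp_rot: [-180.0, 0.0, 83.7]
ft_force: [0.2, 0.2, -0.5]
finger_gap: 85.3
grip_force: 0.0
```

```bash
python3 - <<'E'
from bench import sense,snapshot
from h import *
s=sense();d=snapshot("wrist");print(s["tool_pos"],s["tcp_rot"])
d.update(pos=s["tool_pos"],rot=s["tcp_rot"])
print(scribe(d,(588,98.4)))
E
```

```text
[588.26158661  98.47228007 261.23555374] [-1.79991783e+02  3.99650795e-03  8.36594106e+01]
(np.float32(70.607895), np.float64(587.85), np.float64(98.42500000000001))
```

>>> {"op": "apply_moves", "data": {"series": "0 0 0.08 0 -1; 0 0 0.08 0 -1; 0 0 0.08 0 -1; 0 0 0.08 0 -1; 0 0 0.04 0 -1"}}

```text
time: 4.08
tool_pos: [586.5, 98.1, 149.7]
tcp_rot: [-179.8, 0.0, 83.7]
ft_force: [-1.2, -0.1, -0.7]
finger_gap: 85.4
grip_force: 0.0
```

>>> {"op": "apply_moves", "data": {"series": "0 0 0.04 0 -1; 0 0 0.04 0 -1; 0 0 0.03 0 -1; 0 0 0.025 0 -1; 0 0 0 0 -1"}}

```text
time: 4.5
tool_pos: [587.6, 98.3, 111.4]
tcp_rot: [-179.9, 0.0, 83.8]
ft_force: [-0.2, -0.3, -0.1]
finger_gap: 85.5
grip_force: 0.0
```

>>> {"op": "apply_moves", "data": {"series": "0 0 0 0 0; 0 0 0 0 0.4; 0 0 0 0 1; 0 0 0 0 1; 0 0 0 0 1", "squeeze": 40}}

```text
time: 4.92
tool_pos: [589.0, 98.4, 114.1]
tcp_rot: [179.9, -0.0, 83.8]
ft_force: [-1.2, 0.7, 6.0]
finger_gap: 55.2
grip_force: 43.8
```

>>> {"op": "apply_moves", "data": {"series": "0 0 0 0 1; 0 0 0 0 1; 0 0 0 0 1; 0 0 0 0 1; 0 0 0 0 1"}}

```text
time: 5.33
tool_pos: [589.0, 98.4, 114.1]
tcp_rot: [179.9, -0.0, 83.8]
ft_force: [-1.5, 0.4, 5.8]
finger_gap: 55.1
grip_force: 43.8
```

>>> {"op": "apply_moves", "data": {"series": "0 0 -0.007 0 1; 0 0 0 0.03 1; 0 0 0 0.035 1; 0 0 0 0.035 1; 0 0 0 0.035 1"}}

```text
time: 5.75
tool_pos: [589.2, 98.3, 114.3]
tcp_rot: [179.9, -0.0, 68.2]
ft_force: [10.0, 0.7, -10.4]
finger_gap: 55.1
grip_force: 48.5
```

>>> {"op": "apply_moves", "data": {"series": "0 0 0 0.035 1; 0 0 0 0.035 1; 0 0 0 0.035 1; 0 0 0 0.035 1; 0 0 0 0.035 1"}}

```text
time: 6.17
tool_pos: [589.6, 98.1, 114.3]
tcp_rot: [179.9, -0.1, 48.1]
ft_force: [10.6, 0.3, -10.5]
finger_gap: 55.2
grip_force: 48.3
```

>>> {"op": "apply_moves", "data": {"series": "0 0 0 0.03 1; 0 0 0 0.02 1; 0 0 0 0 1; 0 0 0 0 1; 0 0 0 0 1"}}

```text
time: 6.58
tool_pos: [589.7, 98.0, 114.3]
tcp_rot: [179.9, -0.1, 42.5]
ft_force: [11.9, -0.5, -11.1]
finger_gap: 54.8
grip_force: 48.4
```

>>> {"op": "apply_moves", "data": {"series": "0 0 0.003 0.008 1; 0 0 0 0.008 1; 0 0 0 0 1; 0 0 0 0 1; 0 0 0 0 1"}}

```text
time: 7.0
tool_pos: [589.8, 98.0, 114.3]
tcp_rot: [179.9, -0.1, 40.7]
ft_force: [8.7, -0.5, -4.4]
finger_gap: 55.0
grip_force: 49.1
```

>>> {"op": "apply_moves", "data": {"series": "0 0 0 0 0; 0 0 0 0 -0.5; 0 0 0 0 -1; 0 0 0 0 -1; 0 0 0 0 -1"}}

```text
time: 7.42
tool_pos: [588.2, 98.4, 114.1]
tcp_rot: [-180.0, 0.0, 40.7]
ft_force: [-0.3, 0.0, -0.2]
finger_gap: 85.3
grip_force: 0.0
```

>>> {"op": "apply_moves", "data": {"series": "0 0 -0.03 0 -1; 0 0 -0.05 0 -1; 0 0 -0.08 0 -1; 0 0 -0.1 0 -1; 0 0 -0.1 0 -1"}}

```text
time: 7.83
tool_pos: [587.6, 98.3, 223.3]
tcp_rot: [-180.0, 0.1, 40.7]
ft_force: [0.2, -0.0, 0.2]
finger_gap: 85.3
grip_force: 0.0
```

>>> {"op": "apply_moves", "data": {"series": "0 0 -0.1 0 -1; 0 0 -0.04 0 -1; 0 0 0 0 -1; 0 0 0 0 -1; 0 0 0 0 -1"}}

```text
time: 8.25
tool_pos: [587.5, 98.3, 262.3]
tcp_rot: [-179.9, 0.1, 40.7]
ft_force: [0.2, 0.8, 0.1]
finger_gap: 85.5
grip_force: 0.0
```

```bash
python3 - <<'E'
from bench import sense,snapshot
from h import *
s=sense();d=snapshot("wrist");print(s["tool_pos"],s["tcp_rot"])
d.update(pos=s["tool_pos"],rot=s["tcp_rot"]);np.savez("pics/w2.npz",**d)
c=(588,98.4);print(scribe(d,c))
cv2.imwrite("pics/rect2.png",cv2.convertScaleAbs(rect(d,c,158,70,600),alpha=2))
g=cv2.GaussianBlur(cv2.cvtColor(rect(d,c,140),6),(5,5),0)
for x1,y1,x2,y2 in cv2.createLineSegmentDetector().detect(g)[0][:,0]:
    n=np.hypot(x2-x1,y2-y1);m=np.hypot((x1+x2)/2-280,(y1+y2)/2-280)
    if n>33 and m<140: print(np.round([x1,y1,x2,y2]),round(n),round(m/4,1),"ang%60 ",round((np.degrees(np.arctan2(y1-y2,x2-x1))+90)%60,1))
E
```

```text
[587.50521908  98.30507235 262.25112381] [-1.79918693e+02  1.12550237e-01  4.07295692e+01]
(np.float32(70.50798), np.float64(587.625), np.float64(98.45))
[281. 249. 245. 352.] 109 6.7 ang%60  40.8
[234. 346. 269. 247.] 105 8.2 ang%60  40.3
[211. 136. 183. 215.] 84 33.4 ang%60  40.4
[297. 154. 387. 187.] 97 31.4 ang%60  10.0
[394. 228. 407. 301.] 74 30.4 ang%60  10.3
[308. 242. 270. 229.] 40 11.4 ang%60  11.3
[387. 187. 394. 228.] 41 33.0 ang%60  10.2
[273. 221. 305. 230.] 33 13.7 ang%60  14.3
[389. 330. 368. 357.] 34 29.3 ang%60  22.0
[212. 257. 198. 288.] 34 18.8 ang%60  36.2
[269. 358. 305. 340.] 41 17.3 ang%60  56.7
[355. 361. 321. 390.] 44 27.9 ang%60  10.9
[239. 238. 212. 258.] 34 15.8 ang%60  8.4
[172. 322. 166. 285.] 38 28.4 ang%60  9.9
[231. 353. 268. 358.] 38 20.4 ang%60  23.7
[335. 156. 300. 149.] 36 33.2 ang%60  19.0
```

View pics/rect2.png

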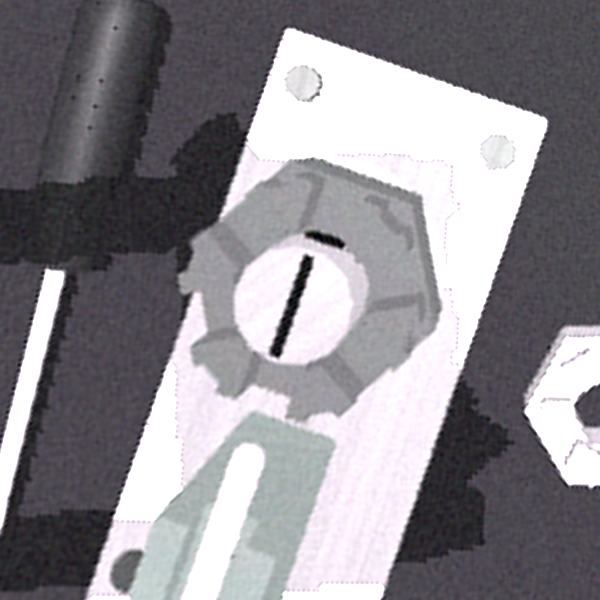

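The nut's flats are now within 0.5 deg of the fixture axes. In the rectified view the slot at (265,380) faces the rod tip at (248,447). Next is the knob.

>>> {"op": "apply_moves", "data": {"series": "0 0 0 -0.052 -1; 0 0 0 -0.052 -1; 0 0 0 -0.052 -1; 0 0 0 -0.052 -1; 0 0 0 -0.053 -1"}}

```text
time: 8.72
tool_pos: [587.3, 98.3, 261.6]
tcp_rot: [-179.8, 0.1, 70.9]
ft_force: [-1.3, -0.4, 0.3]
finger_gap: 85.7
grip_force: 0.0
```

>>> {"op": "apply_moves", "data": {"series": "-0.06 0 0 0 -1; -0.1 0 0 0 -1; -0.1 0 0 0 -1; -0.09 0 0 0 -1; -0.04 0 0 0 -1"}}

```text
time: 9.13
tool_pos: [547.6, -14.5, 261.8]
tcp_rot: [-179.8, 0.1, 70.5]
ft_force: [0.3, -0.3, 0.0]
finger_gap: 85.2
grip_force: 0.0
```

>>> {"op": "apply_moves", "data": {"series": "0 0 0 0 -1; 0 0 0 0 -1; 0 0 0 0 -1"}}

```text
time: 9.38
tool_pos: [549.4, -11.2, 263.2]
tcp_rot: [-179.9, -0.0, 70.6]
ft_force: [0.1, 0.5, 0.2]
finger_gap: 85.2
grip_force: 0.0
```

```bash
python3 - <<'E'
from bench import sense,snapshot
from h import *
s=sense();d=snapshot("wrist");print(s["tool_pos"],s["tcp_rot"])
d.update(pos=s["tool_pos"],rot=s["tcp_rot"]);np.savez("pics/w3.npz",**d)
E=camE(d["pos"],d["rot"],d["tool_from_camera"]);K=d["intrinsics"]
a=np.radians(-109.4)
f=d["frame"].copy()
for r in(113,127):
  for w in(-10,10):
    p=[588+r*np.cos(a)-w*np.sin(a),98.4+r*np.sin(a)+w*np.cos(a),204]
    u=proj(K,E,np.array(p));cv2.circle(f,tuple(int(v) for v in u.round()),2,(0,0,255),-1)
cv2.imwrite("pics/w3.png",cv2.resize(cv2.convertScaleAbs(f,alpha=1.5),(800,600)))
E
```

```text
[549.37728598 -11.20369169 263.16513346] [-1.79923732e+02 -1.74727232e-02  7.06450936e+01]
```

View pics/w3.png

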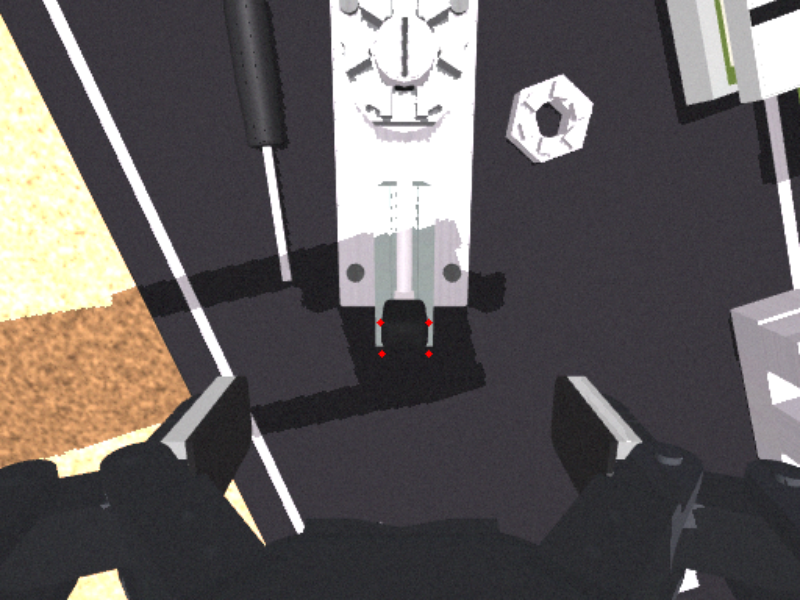

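The slot, cross hole and rod line up along column 405. The knob lies between the red marks, slightly forward of pin 0. I'll descend and grip it.

>>> {"op": "apply_moves", "data": {"series": "0 0 0.06 0 -1; 0 0 0.08 0 -1; 0 0 0.08 0 -1; 0 0 0.055 0 -1; 0 0 0.028 0 -1"}}

```text
time: 9.85
tool_pos: [548.1, -10.6, 169.8]
tcp_rot: [-179.8, 0.0, 70.7]
ft_force: [-0.2, 0.1, -0.5]
finger_gap: 85.5
grip_force: 0.0
```

>>> {"op": "apply_moves", "data": {"series": "0 0 0 0 -1; 0 0 0 0 0; 0 0 0 0 0.5; 0 0 0 0 1; 0 0 0 0 1", "squeeze": 30}}

```text
time: 10.27
tool_pos: [550.3, -12.1, 174.6]
tcp_rot: [179.9, -0.0, 70.6]
ft_force: [-0.6, -0.1, -0.4]
finger_gap: 38.7
grip_force: 0.0
```

>>> {"op": "apply_moves", "data": {"series": "0 0 0 0 1; 0 0 0 0 1; 0 0 0 0 1; 0 0 0 0 1; 0 0 0 0 1"}}

```text
time: 10.68
tool_pos: [550.3, -12.3, 174.0]
tcp_rot: [179.9, -0.0, 70.6]
ft_force: [3.4, -1.8, 4.1]
finger_gap: 19.5
grip_force: 34.6
```

>>> {"op": "apply_moves", "data": {"series": "0.01 0 0 0 1; 0.015 0 0 0 1; 0.015 0 0 0 1; 0.015 0 0 0 1; 0.015 0 0 0 1"}}

```text
time: 11.1
tool_pos: [557.2, 7.4, 174.1]
tcp_rot: [179.9, 0.0, 70.6]
ft_force: [2.2, -2.8, 5.6]
finger_gap: 19.5
grip_force: 34.7
```

>>> {"op": "apply_moves", "data": {"series": "0.015 0 0 0 1; 0.015 0 0 0 1; 0.015 0 0 0 1; 0.015 0 0 0 1; 0.015 0 0 0 1"}}

```text
time: 11.52
tool_pos: [564.7, 28.6, 174.1]
tcp_rot: [179.9, 0.0, 70.6]
ft_force: [2.7, -2.9, 5.9]
finger_gap: 19.6
grip_force: 34.7
```

>>> {"op": "apply_moves", "data": {"series": "0.015 0 0 0 1; 0.01 0 0 0 1; 0.01 0 0 0 1; 0 0 0 0 1; 0 0 0 0 1"}}

```text
time: 11.93
tool_pos: [568.3, 39.0, 174.0]
tcp_rot: [179.9, -0.0, 70.6]
ft_force: [3.3, -0.3, 5.4]
finger_gap: 19.4
grip_force: 34.6
```

>>> {"op": "apply_moves", "data": {"series": "0.006 0 0 0 1; 0.006 0 0 0 1; 0.006 0 0 0 1; 0 0 0 0 1; 0 0 0 0 1"}}

```text
time: 12.35
tool_pos: [570.0, 43.8, 174.1]
tcp_rot: [179.9, -0.0, 70.6]
ft_force: [3.8, -1.5, 6.1]
finger_gap: 19.8
grip_force: 34.7
```

>>> {"op": "apply_moves", "data": {"series": "0.004 0 0 0 1; 0.004 0 0 0 1; 0 0 0 0 1; 0 0 0 0 1"}}

```text
time: 12.68
tool_pos: [570.7, 45.9, 174.1]
tcp_rot: [179.9, -0.0, 70.6]
ft_force: [2.6, -1.4, 6.1]
finger_gap: 19.5
grip_force: 34.7
```

>>> {"op": "apply_moves", "data": {"series": "0.004 0 0 0 1; 0.004 0 0 0 1; 0 0 0 0 1; 0 0 0 0 1"}}

```text
time: 13.02
tool_pos: [571.1, 47.0, 174.1]
tcp_rot: [179.9, 0.1, 70.6]
ft_force: [-0.0, -7.2, 7.7]
finger_gap: 19.3
grip_force: 34.9
```

>>> {"op": "apply_moves", "data": {"series": "0.006 0 0 0 1; 0.006 0 0 0 1; 0 0 0 0 1; 0 0 0 0 1"}}

```text
time: 13.35
tool_pos: [571.2, 47.1, 174.1]
tcp_rot: [180.0, 0.4, 70.5]
ft_force: [-7.2, -22.5, 12.3]
finger_gap: 19.5
grip_force: 35.6
```

Hard stop reached: 24 N with no further motion after about 63 mm of travel. I'll relax the push, release and retreat.

>>> {"op": "apply_moves", "data": {"series": "-0.006 0 0 0 1; -0.006 0 0 0 1; 0 0 0 0 1; 0 0 0 0 0; 0 0 0 0 -0.5"}}

```text
time: 13.77
tool_pos: [570.1, 48.6, 172.5]
tcp_rot: [-179.9, 0.0, 70.6]
ft_force: [-0.5, -0.4, 0.1]
finger_gap: 42.3
grip_force: 0.0
```

>>> {"op": "apply_moves", "data": {"series": "0 0 0 0 -1; 0 0 0 0 -1; 0 0 0 0 -1; 0 0 0 0 -1; 0 0 -0.03 0 -1"}}

```text
time: 14.18
tool_pos: [569.4, 48.7, 180.1]
tcp_rot: [-179.8, 0.1, 70.6]
ft_force: [-0.4, -0.2, -0.9]
finger_gap: 85.5
grip_force: 0.0
```

>>> {"op": "apply_moves", "data": {"series": "0 0 -0.07 0 -1; 0 0 -0.1 0 -1; 0 0 -0.1 0 -1; 0 0 -0.06 0 -1; 0 0 0 0 -1"}}

```text
time: 14.6
tool_pos: [573.1, 48.6, 287.9]
tcp_rot: [179.5, -0.2, 70.6]
ft_force: [0.5, -0.0, 0.1]
finger_gap: 86.0
grip_force: 0.0
```

>>> {"op": "apply_moves", "data": {"series": "-0.06 0 0 0 -1; -0.06 0 0 0 -1; 0 0 0 0 -1; 0 0 0 0 -1; 0 0 0 0 -1"}}

```text
time: 15.02
tool_pos: [558.8, 14.9, 281.0]
tcp_rot: [-180.0, -0.0, 70.6]
ft_force: [-0.2, 0.9, 1.2]
finger_gap: 85.3
grip_force: 0.0
```

```bash
python3 - <<'E'
from bench import sense,snapshot
from h import *
s=sense();d=snapshot("wrist");print(s["tool_pos"],s["ft_force"])
d.update(pos=s["tool_pos"],rot=s["tcp_rot"])
E=camE(d["pos"],d["rot"],d["tool_from_camera"]);K=d["intrinsics"];a=np.radians(-109.4);f=cv2.convertScaleAbs(d["frame"],alpha=1.6)
for r in(49,63):
  for w in(-10,10):
    u=proj(K,E,np.array([588+r*np.cos(a)-w*np.sin(a),98.4+r*np.sin(a)+w*np.cos(a),204]));cv2.circle(f,tuple(int(v) for v in u.round()),1,(0,0,255),-1)
cv2.imwrite("pics/w4.png",cv2.resize(f,(800,600)))
E
```

```text
[558.78526375  14.87924354 280.95013245] [-0.23359891  0.85267641  1.19870223]
```

View pics/w4.png

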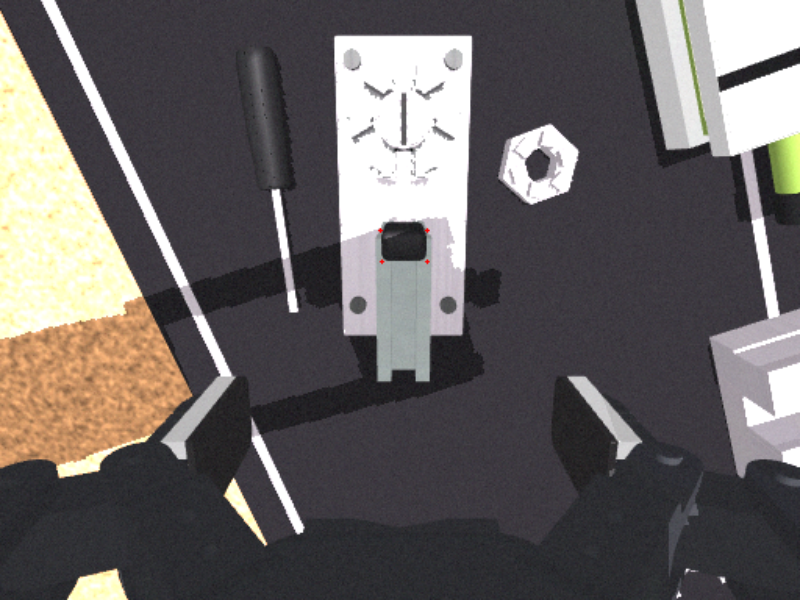

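The knob's top at (405,242) fills the marks drawn for the home position, the rod lies in the slot, and the nearby objects are undisturbed. Handing in.

```bash
python3 -c "from bench import hand_in;print(hand_in())"
```

```text
the job is handed in; nothing more can be done
None
```

I tightened the nut about 43° to the next slot, pushed the locking pin to its stop (24 N with no further travel), and handed the job in after about 15 s on the robot's clock; the judge returned no verdict.

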